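# Close up the loaded bolt caddy

### The job

The pitch horn bolt is already in the yellow caddy: close the caddy up. Hook one end of the aluminium lid under the caddy's lip and push it in against the spring buffer there (how far the lip and stop wall are set along the caddy varies: go by feel) so that the other end drops in behind the stop wall and the lid lies flat, fully home; then swing the keeper bar over the lid and press it down until it snaps into its detent. Leave the bolt inside and do not disturb the other things on the table.

Things in the scene. Friction and masses are not known exactly. Their poses are not given: they have to be found in the camera images.
- caddy: Yellow polymer bolt caddy, fixed, open on top. Origin: centre of its underside on the table; +x from the lip end (robot side) to the stop wall, +y left, z up; this frame, in mm, is used below. Walls x -116..109, outer y +-62, inner y +-46; the lid rests on their tops at z 50. On them sits the black lid frame: lip, two low side rails and stop wall in one piece. Cavity floor z 4.
- lip (a point): Middle of the inner edge of the lip roof's underside, caddy (-70, 0, 66), with the lid frame at mid setting. The frame is clamped up to 12 either side of that along caddy x; not measured: feel for it. Roof 34 long, y +-62, 6 thick; gap below z 50..66, closed behind. In it a steel spring buffer, face 10 behind the edge, yields 8 more: 2 N at first, 7 N at the end, then solid.
- stop_wall (a point): Middle of the top inner edge of the stop wall, caddy (89, 0, 70), at mid setting; it shifts with the lip (always 159 from the lip's edge). 8 thick, y +-62. The lid must push the buffer in by 4 to 8 to clear it; let go, the buffer presses the lid against it. Side rails: inner faces y +-57.5, top z 55 (z 58 over the middle 60).
- lid: Loose flat aluminium lid, 173 (x) x 108 (y) x 6 thick, about 280 g, the same both ways round. Origin: centre of its underside; x along its length. A black grip block stands on its middle: 20 (x) x 64 (y), its top 40 above the underside. Fully home, the origin is at caddy y 0, z 50 and x 2.5 plus the lid frame's shift.
- keeper (a joint): Angle of the steel keeper bar, rad: 0 = shut, level across the lid and snapped in; 1.57 = upright; up to 2.25 = leaning outwards. The stiff hinge stays where it is left. The detent starts to resist at about 0.12, needs roughly 5 to 9 N on the pad, and has snapped over below about 0.05.
- keeper_hinge (a point): Keeper hinge axis, caddy (62, -72, 65), along caddy x, between ears x 45..79 up to z 78. Bar: 20 wide (along caddy x), 12 thick, centre line through the axis, free end with round nose 151 from it. Shut, it runs along caddy +y, underside 3 above the lid; opening swings the free end up and over to -y.
- keeper_pad (a point): Centre of the pressing face of the black rubber pad on the keeper bar, 117 from the hinge axis and 14 from the bar's centre line; the pad is 20 wide, 36 long, 8 thick, on the face that is uppermost when the bar is shut.
- detent (a point): Spring ball, 12 diameter, steel, at caddy (62, 81, 74), sticking out towards -y from the dark detent tower (x 49..75, y 84..104, top z 92); it snaps over the keeper's nose.
- loaded_bolt: Steel pitch horn bolt, 110 long, 24 across its head and nut, loose, lying in the caddy. Origin under its middle.
- spare_bolt: A like bolt, 110 long, lying on the table. Leave alone. Origin under its middle.
- socket: Steel socket, 34 diameter, 64 high, standing on the table. Leave alone. Origin: centre of its underside.
- spanner: Steel spanner 190 long lying on the table. Leave alone. Origin under its middle.
- tin: Aluminium tin, 68 diameter, 70 high. Leave alone. Origin: centre of its underside.
Mind the look-alikes: they are no part of the job. Of the things shaped like the lid, the aluminium one is meant.

How it is judged (in metres and radians):
On the way, in this order (a step that is already met when the one before it is completed fails the run):
1. the lid lies fully home in the caddy: hooked under the lip and down behind the stop wall (x of lid in the frame of caddy between -0.0135 and 0.0175 m and y of lid in the frame of caddy between -0.006 and 0.006 m and z of lid in the frame of caddy between 0.047 and 0.054 m and angle between lid's own z axis and vertical below 0.04 rad), for 0.2 s.
2. the keeper bar is snapped shut over the lid (value of joint keeper below 0.04 rad), for 0.2 s.
At the end, for the whole second after the job is handed in: The lid rests fully home behind the stop wall: origin at caddy x -13.5 to 17.5 mm, y within 6 mm, z 47 to 54 mm, level within 0.04 rad, in line with the caddy within 0.08 rad; the keeper bar is shut to below 0.04 rad; the loaded bolt is inside the caddy (all of step 1 and angle between the x axis of lid and the x axis of caddy, either way round below 0.08 rad and value of joint keeper below 0.04 rad and x of loaded_bolt in the frame of caddy between -0.07 and 0.07 m and y of loaded_bolt in the frame of caddy between -0.046 and 0.046 m and z of loaded_bolt in the frame of caddy below 0.04 m and linear speed of lid below 0.02 m/s); the robot touches nothing.
It fails at once if a bystander (spare bolt, socket, spanner or tin) is moved by more than 30 mm (distance of any of spare_bolt, socket, spanner, tin from where it was at the start of the episode above 0.03 m).
It also fails if it takes over 54 s, if anything falls off the work surface, if the arm or the gripper's body presses on something with over 40 N, if the wrist force passes 120 N, or if a joint passes its speed limit or range.

### The arm

A 6-joint arm with a two-finger parallel gripper is mounted at the origin on the work surface. World frame = base frame: x ahead of the robot, y to its left, z up, the work surface at z = 0. Lengths are in mm, angles in rad, forces in N, time in s.
With the tool pointing down it reaches from about 300 to 875 mm from the base axis. Payload 4.2 kg.
Tool frame: the origin (TCP) lies midway between the tips of the shut fingers; the grasp point (between the pads) lies 19 mm behind it; z points along the fingers, y is the direction in which the jaws open and shut (so a half turn about z gives the same grasp; the last joint's range is limited). The gripper opens to 85 mm and grips with 20 to 120 N. Pads are 22 mm wide; open, the fingers measure 114 mm over their backs; the gripper's body (76 mm by 85 mm) begins 54 mm behind the grasp point. The pads swing forward as they close: fully open they stand 13 mm farther back than shut.
Start: joints at [-1.306, 0.32, 1.565, -0, 1.257, -0.02], TCP at [161.558, -551.852, 231.338] pointing down, gripper open.
Joint ranges: [-3.11, 3.11], [-0.84, 2.01], [0.21, 2.61], [-1.34, 4.49], [0.05, 2.63], [-2.56, 2.56]. Speed limits (rad/s): [2.57, 2.57, 3.14, 3.14, 3.14, 3.14].

### API

Orientations are given as [roll, pitch, yaw] about the fixed x, y, z axes, in that order (R = Rz(yaw) Ry(pitch) Rx(roll)).
In Python, from rig import env, optics gives the robot as it stands. The module is installed in compiled form; this text tells all that it offers.
- The arm moves only by the shell command python3 -m handwheel 'ROWS' [FORCE]. ROWS is JSON, a list that holds one entry, the list of rows, each a list of 7 numbers: the opening, from 0 (shut) to 1 (fully open), then the shift along the world's x, y, z in cm, then the turn, a rotation vector about the world's x, y, z in rad. A call has 1 to 8 rows; each row is the pose to reach, as a shift and turn from the pose measured when the call began; what a row does not reach only later rows make up. A row lasts 1/10 s, in which the tool goes at most 50 mm and 8.59 degrees, less where a joint would pass 70% of its speed; a pose out of reach is approached as far as the arm can. A call with a gripper value outside its range is refused whole. The fingers move at their own pace and stop on an object; FORCE is the grip in N (left out, the last holds). Time passes only in rows, so rows that repeat a pose let the fingers close. It gives the time, the measured TCP pose, the force and the opening at its end, in the units of the state.
- env.read_state(): the state, without advancing time (a new reading comes with each control period).
- optics.camera(name): name is "scene" or "top"; returns the picture (480x640x3 uint8, red, green, blue); there is no depth.
- optics.calibration(name): a dict with "vfov" (degrees; the focal length in pixels is half the picture's height over the tangent of half this angle, whatever the lens; pixels are square), "cx", "cy" (the principal point, pixels), "distortion" ([k1, k2, p1, p2, k3] as OpenCV has them; the pictures are not rectified), "pose" (4x4, takes a point from camera to world coordinates). Camera axes: x right, y down, z forward; pixel columns grow to the right and rows downward; lengths in mm; the calibration is good to about 2 mm. A picture is of the moment at which its call begins. calibration takes no time and is no camera call.
- env.job_done(): hands the job in, once; it reports no verdict.
The state is a dict: "clock": time; "qpos": joint angles; "qd": joint speeds; "joint_torque": joint torques, N m; "position": TCP position; "ee_rot": TCP orientation; "contact_force": force on the tool from outside, world axes, zero at the start; "torque": the same for the moment, N m; "grip_width": finger opening in mm.
Only numpy, scipy, OpenCV 4.12 (cv2) and the standard library are available. Lean on these libraries where they do the work, as an engineer would, in place of code of your own. Each camera call takes 0.05 s, during which the arm holds its last target. There are 200 camera calls.

## Working session

There is one attempt and no reset: what is moved stays moved. The work goes in short steps, Python scripts to look and compute and a shell command to move; the robot and the scene stay as the last step left them, time stands still between calls to the robot, and variables do not carry over. Pictures are saved under pics/ and viewed, on a budget of 10 in all, crops included, one or two more only if the job needs it, and the job is handed in when it is done.

```bash
mkdir -p pics; cat > h.py <<'E'
import numpy as np, cv2
from rig import env, optics
def K(n):
    c=optics.calibration(n); f=240/np.tan(np.radians(c["vfov"])/2)
    return np.array([[f,0,c["cx"]],[0,f,c["cy"]],[0,0,1]]),np.array(c["distortion"],float),np.array(c["pose"])
def ray(n,uv):
    k,d,T=K(n); p=cv2.undistortPoints(np.array(uv,float).reshape(-1,1,2),k,d).reshape(-1,2)
    return T[:3,3],np.c_[p,np.ones(len(p))]@T[:3,:3].T
def onz(n,uv,z):
    o,r=ray(n,uv); return o+r*((z-o[2])/r[:,2])[:,None]
def proj(n,P):
    k,d,T=K(n); Ti=np.linalg.inv(T); r,_=cv2.Rodrigues(Ti[:3,:3])
    return cv2.projectPoints(np.array(P,float).reshape(-1,1,3),r,Ti[:3,3],k,d)[0].reshape(-1,2)
def two(a,b):
    (o,r),(p,q)=ray('scene',a),ray('top',b); r=r[0];q=q[0]
    s=np.linalg.lstsq(np.c_[r,-q],p-o,rcond=None)[0]; A=o+r*s[0];B=p+q*s[1]
    return (A+B)/2,np.linalg.norm(A-B)
def snap(n,name):
    im=optics.camera(n); cv2.imwrite(f'pics/{name}.png',im[:,:,::-1]); return im
E
python3 - <<'E'
from h import *
for n in('top','scene'): snap(n,n+'0'); print(optics.calibration(n))
print(env.read_state())
E
```

```text
{'vfov': 44.15514251125202, 'cx': 325.01697408291824, 'cy': 237.9931641817702, 'distortion': array([-0.07884408,  0.        ,  0.        ,  0.        ,  0.        ]), 'pose': array([[ 8.07113659e-03, -9.82509737e-01,  1.86036216e-01,
         2.74311656e+02],
       [-9.99922431e-01, -9.69477795e-03, -7.81946249e-03,
         1.46760033e+02],
       [ 9.48627784e-03, -1.85958674e-01, -9.82511772e-01,
         1.34297891e+03],
       [ 0.00000000e+00,  0.00000000e+00,  0.00000000e+00,
         1.00000000e+00]])}
{'vfov': 55.83304882029687, 'cx': 326.01604408055744, 'cy': 234.1188322265298, 'distortion': array([-0.05391398,  0.        ,  0.        ,  0.        ,  0.        ]), 'pose': array([[ 7.12605495e-01,  4.01448861e-01, -5.75353995e-01,
         1.09461391e+03],
       [ 7.01381857e-01, -4.26396188e-01,  5.71182792e-01,
        -4.11265305e+02],
       [-1.60280689e-02, -8.10570850e-01, -5.85421215e-01,
         6.54620632e+02],
       [ 0.00000000e+00,  0.00000000e+00,  0.00000000e+00,
         1.00000000e+00]])}
{'clock': 0.1, 'qpos': array([-1.30598361e+00,  3.20257987e-01,  1.56550493e+00, -5.48956905e-05,
        1.25738341e+00, -1.99975044e-02]), 'qd': array([-0.00121151, -0.00091909, -0.00313601,  0.00079273, -0.00108973,
       -0.00047487]), 'joint_torque': array([ 5.22258979e-04, -4.16408730e+01, -2.34704894e+01, -4.77326159e-05,
        4.90044040e-03,  8.94760490e-06]), 'position': array([ 161.44368342, -551.45931438,  230.56930588]), 'ee_rot': array([-3.14003824e+00,  2.11170968e-05,  2.84827199e-01]), 'contact_force': array([-0.80777499, -0.38498479, -0.1206568 ]), 'torque': array([0.05101977, 0.04117801, 0.00940214]), 'grip_width': 85.54871468540978}
```

View pics/top0.png

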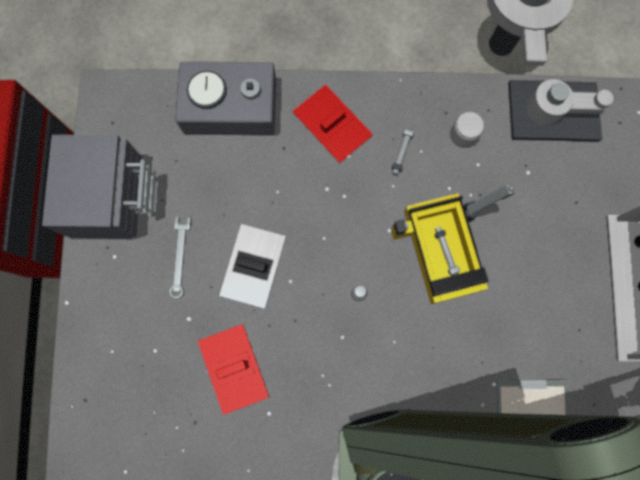

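View pics/scene0.png

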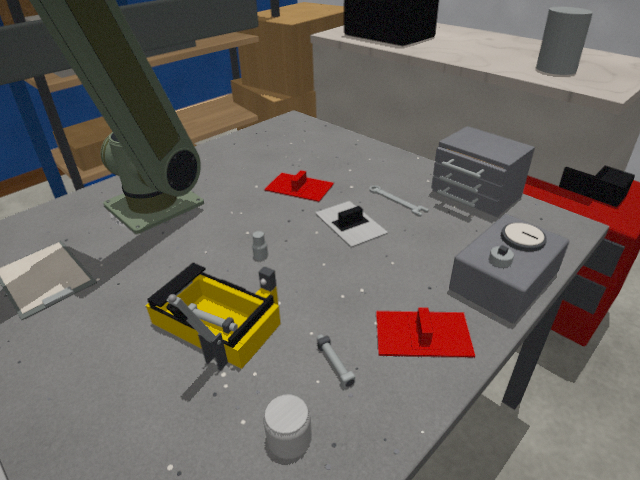

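The top view shows the aluminium lid at about (253,265) and the caddy at (447,250), with its lip end towards the robot at the bottom. The keeper leans out to the right, with its tip at (510,190). The socket is at (360,293). Next: enlarged crops and colour masks.

```bash
python3 - <<'E'
from h import *
t=cv2.imread('pics/top0.png'); s=cv2.imread('pics/scene0.png')
a=cv2.resize(t[175:315,385:520],None,fx=3,fy=3,interpolation=cv2.INTER_CUBIC)
b=cv2.resize(s[255:375,140:290],None,fx=2.6,fy=2.6,interpolation=cv2.INTER_CUBIC)
c=np.zeros((420,800,3),np.uint8); c[:420,:405]=a; c[:312,408:798]=b; cv2.imwrite('pics/crop.png',c)
# lid
hsv=cv2.cvtColor(t,cv2.COLOR_BGR2HSV)
m=((hsv[...,1]<40)&(hsv[...,2]>170)).astype(np.uint8); m[:215]=0;m[320:]=0;m[:,:210]=0;m[:,300:]=0
m=cv2.morphologyEx(m,cv2.MORPH_OPEN,np.ones((3,3)))
cs=max(cv2.findContours(m,0,2)[0],key=cv2.contourArea); h=cv2.convexHull(cs).reshape(-1,2)
P=onz('top',h,6)[:,:2].astype(np.float32); r=cv2.minAreaRect(P); print('lid',r, cv2.boxPoints(r))
for nm,im,z,(y0,y1,x0,x1) in(('top',t,50,(180,310,395,520)),):
    H=cv2.cvtColor(im,cv2.COLOR_BGR2HSV); m=cv2.inRange(H,(20,120,60),(35,255,255)); m[:y0]=0;m[y1:]=0;m[:,:x0]=0;m[:,x1:]=0
    cs=max(cv2.findContours(m,0,2)[0],key=cv2.contourArea);h=cv2.convexHull(cs).reshape(-1,2)
    print('hull px',cv2.approxPolyDP(h,2,True).reshape(-1,2).tolist())
    for z in(0,50): r=cv2.minAreaRect(onz(nm,h,z)[:,:2].astype(np.float32)); print(z,r,cv2.boxPoints(r).round().tolist())
# socket
print('socket',onz('top',[[360,292]],64))
E
```

```text
lid ((462.3594665527344, 301.5799560546875), (107.7905502319336, 172.91860961914062), 75.25198364257812) [[365.02856 271.4701 ]
 [532.2503  227.45044]
 [559.69037 331.68982]
 [392.46863 375.70947]]
hull px [[458, 194], [487, 287], [431, 302], [395, 238], [395, 230], [408, 206]]
0 ((504.44952392578125, -123.1094970703125), (234.904541015625, 174.30715942382812), 15.033439636230469) [[368.0, -69.0], [414.0, -238.0], [640.0, -177.0], [595.0, -8.0]]
50 ((495.88134765625, -113.06207275390625), (226.15887451171875, 167.8175811767578), 15.033435821533203) [[365.0, -61.0], [408.0, -223.0], [627.0, -165.0], [583.0, -3.0]]
socket [[398.18987535  59.85401797  64.        ]]
```

View pics/crop.png

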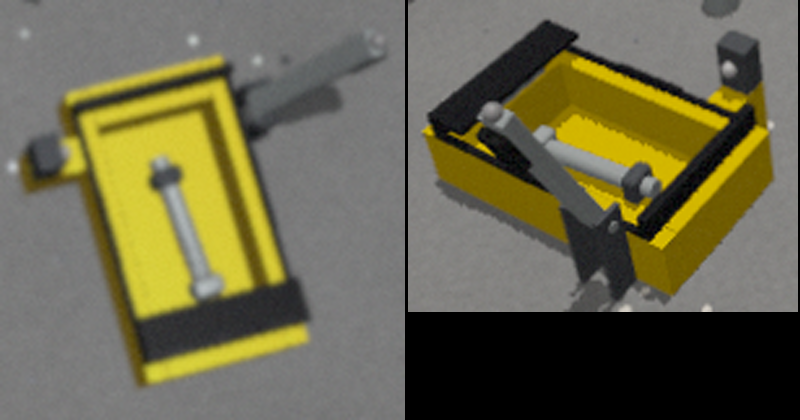

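```bash
python3 - <<'E'
from h import *
px=lambda L:np.array(L)/3+[385,175]-1/3
c=px([[68,97],[222,58],[309,338]])
P=onz('top',c,50)[:,:2]; FL,FR,NR=P
print(P, np.linalg.norm(FL-FR),np.linalg.norm(FR-NR))
e1=FR-NR; e2=FL-FR
print('yaw',np.arctan2(e1[1],e1[0]),np.arctan2(e2[1],e2[0])-np.pi/2)
t=cv2.imread('pics/top0.png'); H=cv2.cvtColor(t,cv2.COLOR_BGR2HSV)
yaw=np.mean([np.arctan2(e1[1],e1[0]),np.arctan2(e2[1],e2[0])-np.pi/2])
R=np.array([[np.cos(yaw),-np.sin(yaw)],[np.sin(yaw),np.cos(yaw)]])
ctr=(FR+R@[-109,62]+NR+R@[116,62]+FL+R@[-109,-62])/3
print('yaw',yaw,'origin',ctr)
def w(p): return np.r_[ctr+R@np.array(p[:2],float),p[2]]
# brightness profiles along caddy x at planes
g=cv2.cvtColor(t,cv2.COLOR_BGR2GRAY)
for z,xs,nm in((72,range(-110,-50,3),'roof'),(50,range(90,118,2),'far wall'),(50,range(-126,-100,2),'near wall')):
    print(nm,[(x,int(np.mean([g[tuple(proj('top',w([x,y,z]))[0][::-1].round().astype(int))] for y in range(-40,41,8)]))) for x in xs])
print('y',[(y,int(np.mean([H[tuple(proj('top',w([x,y,50]))[0][::-1].round().astype(int))][1] for x in range(-60,0,6)]))) for y in list(range(-70,-50,2))+list(range(50,72,2))])
s=cv2.imread('pics/scene0.png')
for n,im,f in(('top',t,(385,175)),('scene',s,(140,255))):
    o=im.copy()
    for q in([-116,62,50],[-116,-62,50],[109,62,50],[109,-62,50],[-70,62,66],[-70,-62,66],[89,62,70],[89,-62,70],[62,81,74],[62,-72,65]):
        print(n,q,proj(n,w(q))[0].round(1)) if n=='scene' else 0
        u=tuple(proj(n,w(q))[0].round().astype(int)); o[u[1],u[0]]=(255,0,255)
    cv2.imwrite(f'pics/o_{n}.png',cv2.resize(o[f[1]:f[1]+140,f[0]:f[0]+150],None,fx=2.6,fy=2.6,interpolation=cv2.INTER_NEAREST))
cv2.imwrite('pics/o.png',np.hstack([cv2.imread('pics/o_top.png'),cv2.imread('pics/o_scene.png')]))
E
```

```text
[[ 592.04018139  -48.44334695]
 [ 623.8156938  -166.24996369]
 [ 411.72645518 -223.81551986]] 122.01672891684497 219.76268654733133
yaw 0.26503617219662917 0.2634564730688085
yaw 0.26424632263271886 origin [ 504.30983859 -135.10047338]
roof [(-110, 190), (-107, 188), (-104, 173), (-101, 107), (-98, 58), (-95, 50), (-92, 46), (-89, 46), (-86, 45), (-83, 46), (-80, 46), (-77, 45), (-74, 46), (-71, 57), (-68, 99), (-65, 145), (-62, 158), (-59, 167), (-56, 165), (-53, 164)]
far wall [(90, 159), (92, 122), (94, 78), (96, 49), (98, 45), (100, 63), (102, 104), (104, 143), (106, 169), (108, 176), (110, 166), (112, 145), (114, 128), (116, 123)]
near wall [(-126, 121), (-124, 122), (-122, 122), (-120, 122), (-118, 121), (-116, 133), (-114, 159), (-112, 181), (-110, 190), (-108, 190), (-106, 189), (-104, 179), (-102, 155)]
y [(-70, 2), (-68, 3), (-66, 1), (-64, 3), (-62, 8), (-60, 84), (-58, 162), (-56, 189), (-54, 194), (-52, 191), (50, 187), (52, 187), (54, 183), (56, 175), (58, 154), (60, 125), (62, 130), (64, 181), (66, 201), (68, 190), (70, 146)]
scene [-116, 62, 50] [188.3 268.2]
scene [-116, -62, 50] [143.2 305.1]
scene [109, 62, 50] [277.2 305. ]
scene [109, -62, 50] [235.9 350.6]
scene [-70, 62, 66] [203.6 269.2]
scene [-70, -62, 66] [158.3 307.4]
scene [89, 62, 70] [267.5 293.7]
scene [89, -62, 70] [225.  338.3]
scene [62, 81, 74] [261.5 281.6]
scene [62, -72, 65] [209.3 338.3]
```

View pics/o.png

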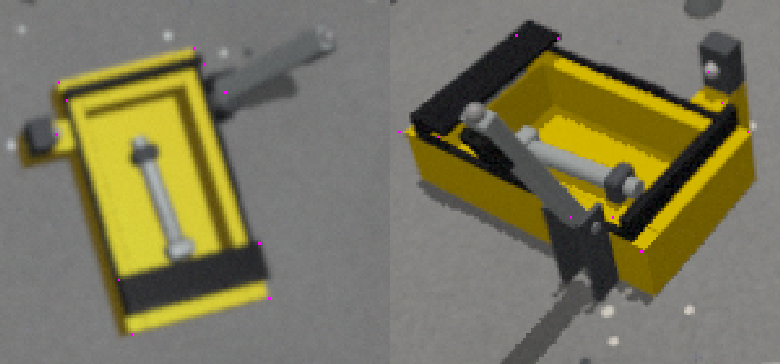

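The projected model fits to within a few mm. The caddy origin is at about (505,-134) with yaw 0.264, and the lid is at (462.4,301.6) with its x axis at -0.257. The frame shift looks close to 0. I'll move to the lid now, keeping above the keeper.

```bash
python3 -m handwheel '[[[1,5,10,6,0,0,0.14],[1,10,15,7,0,0,0.28],[1,14,20,7,0,0,0.42],[1,18,25,7,0,0,0.56],[1,22,30,7,0,0,0.7],[1,25,35,7,0,0,0.84],[1,26,40,7,0,0,0.98],[1,27,45,7,0,0,1.03]]]'; python3 - <<'E'
from h import *
p,d=two([172.7,297.3],[510,190]); print('tip',p,d)
o=np.array([505.3,-133.8]);y=.2642;R=np.array([[np.cos(y),-np.sin(y)],[np.sin(y),np.cos(y)]])
q=R.T@(p[:2]-o); print(q,p[2]); print(np.arctan2(p[2]-65,q[1]+72), np.hypot(p[2]-65,q[1]+72))
E
```

```text
clock: 0.9
position: [375.0, -224.9, 296.2]
ee_rot: [-3.14, -0.0, 1.318]
contact_force: [0.8, -0.3, -0.3]
grip_width: 85.7
tip [ 593.85545776 -233.98626997  199.47879783] 3.016081801569475
[  59.3203826  -119.83509501] 199.47879783348492
1.9125465574744154 142.73311942856577
```

```bash
python3 -m handwheel '[[[1,3,5,0,0,0,0],[1,4,10,0,0,0,0],[1,5,15,0,0,0,0],[1,6,20,0,0,0,0],[1,7,25,0,0,0,0],[1,7,30,0,0,0,0],[1,8,35,-2,0,0,0],[1,8,40,-4,0,0,0]]]'; python3 -c "
from h import *
print(env.read_state()['qpos'])"
```

```text
clock: 1.7
position: [454.7, 157.7, 263.7]
ee_rot: [3.141, -0.001, 1.319]
contact_force: [0.5, 0.3, 0.6]
grip_width: 85.3
[3.09484000e-01 1.49984950e-01 1.71094742e+00 7.52972587e-04
 1.27962950e+00 5.61498581e-01]
```

```bash
python3 -m handwheel '[[[1,0.3,4,-3,0,0,0],[1,0.5,8,-6,0,0,0],[1,0.8,12,-9,0,0,0],[1,0.8,14.4,-13,0,0,0],[1,0.8,14.4,-17,0,0,0],[1,0.8,14.4,-19,0,0,0],[1,0.8,14.4,-19,0,0,0]]]'; python3 - <<'E'
from h import *
s=snap('scene','s1')
cv2.imwrite('pics/s1c.png',cv2.resize(s[120:280,260:460,::-1],None,fx=3.5,fy=3.5,interpolation=cv2.INTER_CUBIC))
E
```

```text
clock: 2.4
position: [460.2, 300.5, 70.2]
ee_rot: [-3.136, 0.005, 1.319]
contact_force: [0.1, -0.0, -0.5]
grip_width: 85.4
```

View pics/s1c.png

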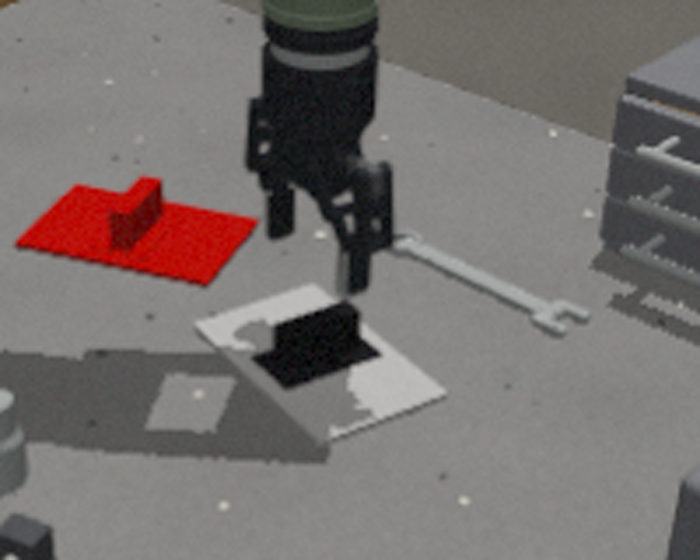

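The open jaws straddle the grip block along the lid's length, as intended. Now descend and grip.

```bash
python3 -m handwheel '[[[1,0.2,0.1,-3,0,0,0],[1,0.2,0.1,-5.6,0,0,0],[1,0.2,0.1,-5.6,0,0,0],[0,0.2,0.1,-5.6,0,0,0],[0,0.2,0.1,-5.6,0,0,0],[0,0.2,0.1,-5.6,0,0,0],[0,0.2,0.1,-5.6,0,0,0],[0,0.2,0.1,-5.6,0,0,0]]]' 80
```

```text
clock: 3.25
position: [464.1, 302.6, 17.6]
ee_rot: [-3.14, 0.0, 1.319]
contact_force: [-1.6, 0.5, 3.2]
grip_width: 18.3
```

```bash
python3 -m handwheel '[[[0,0,0,0,0,0,0],[0,0,0,0,0,0,0],[0,0,0,3,0,0,0],[0,0,0,6,0,0,0],[0,0,0,8,0,0,0],[0,0,0,8,0,0,0],[0,0,0,8,0,0,0]]]' 80; python3 - <<'E'
from h import *
s=snap('scene','s2')
cv2.imwrite('pics/s2c.png',cv2.resize(s[120:280,260:460,::-1],None,fx=3.5,fy=3.5,interpolation=cv2.INTER_CUBIC))
E
```

```text
clock: 3.95
position: [463.6, 302.2, 96.8]
ee_rot: [-3.14, 0.001, 1.319]
contact_force: [0.2, -0.8, -3.1]
grip_width: 18.5
```

View pics/s2c.png

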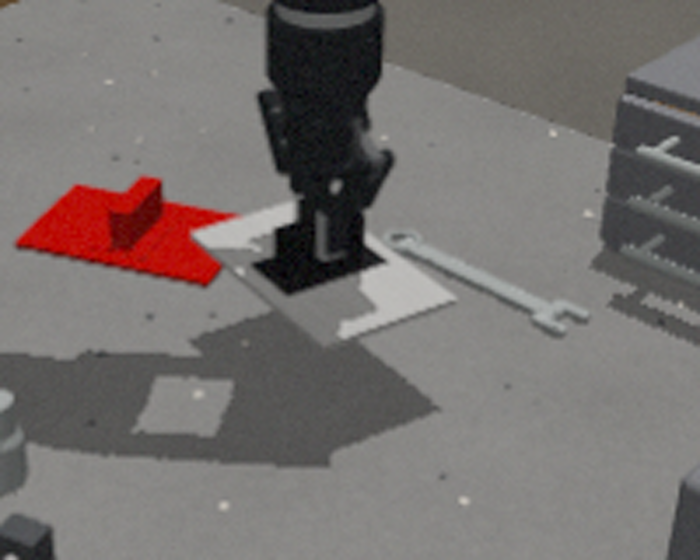

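The lid is held level with about 3 N of weight. Next: carry it over the caddy with yaw +0.516, then tilt the far end up 0.17.

```bash
python3 -m handwheel '[[[0,0,-2,3,0,0,0],[0,1,-6,6,0,0,0.1],[0,2,-10,9,0,0,0.2],[0,3,-15,10,0,0,0.3],[0,4,-20,10,0,0,0.4],[0,5,-25,10,0,0,0.516],[0,6,-30,10,0,0,0.516],[0,6.1,-34,10,0,0,0.516]]]' 80
```

```text
clock: 4.8
position: [524.0, -40.2, 194.1]
ee_rot: [-3.136, 0.002, 1.834]
contact_force: [0.9, 0.0, -2.6]
grip_width: 18.3
```

```bash
cat >> h.py <<'E'
from scipy.spatial.transform import Rotation as Ro
O=np.array([505.3,-133.8,0]); RC=Ro.from_rotvec([0,0,.2642])
def goal(xl,zh,th,yo=0.6,off=17.6,hook=True):
    "lid hook-end bottom edge at caddy x=xl, z=zh, tilt th -> shift cm, rotvec"
    t=Ro.from_rotvec([0,-th,0]); c=np.array([xl,yo,zh])+t.apply([86.5,0,off])
    R=RC*t*Ro.from_euler('xyz',[np.pi,0,np.pi/2])
    s=env.read_state(); p=O+RC.apply(c); R0=Ro.from_euler('xyz',s['ee_rot'])
    print('goal',p.round(1),'shift cm',((p-s['position'])/10).round(2),'turn',(R*R0.inv()).as_rotvec().round(3))
def where(off=17.6):
    s=env.read_state(); R=RC.inv()*Ro.from_euler('xyz',s['ee_rot']); L=R*Ro.from_euler('xyz',[np.pi,0,np.pi/2]).inv()
    p=RC.inv().apply(s['position']-O); org=p+L.apply([0,0,-off]); e=org+L.apply([-86.5,0,0])
    print('t',round(s['clock'],2),'TCPc',p.round(1),'lid',org.round(1),'hook',e.round(1),'rv',L.as_rotvec().round(3),'Fc',RC.inv().apply(s['contact_force']).round(1),'w',round(s['grip_width'],1))
E
python3 -c "
from h import *
where(); goal(-60,120,.17); goal(-60,53,.17)"
```

```text
t 4.8 TCPc [ 42.4  85.5 194.1] lid [ 42.3  85.4 176.5] hook [-44.2  85.5 177. ] rv [-0.002  0.006 -0.001] Fc [ 0.9 -0.2 -2.6] w 18.3
goal [ 526.6 -127.4  152. ] shift cm [ 0.27 -8.72 -4.22] turn [ 0.047 -0.169  0.001]
goal [ 526.6 -127.4   85. ] shift cm [  0.27  -8.72 -10.92] turn [ 0.047 -0.169  0.001]
```

```bash
python3 -m handwheel '[[[0,0.1,-4,0,0.015,-0.05,0],[0,0.2,-7,0,0.03,-0.11,0],[0,0.3,-8.7,0,0.047,-0.169,0],[0,0.3,-8.7,-3,0.047,-0.169,0],[0,0.3,-8.7,-6,0.047,-0.169,0],[0,0.3,-8.7,-9,0.047,-0.169,0],[0,0.3,-8.7,-9,0.047,-0.169,0],[0,0.3,-8.7,-9,0.047,-0.169,0]]]' 80;python3 - <<'E'
from h import *
where(); goal(-60,53,.17)
t=snap('top','t3');s=snap('scene','s3')
cv2.imwrite('pics/c3.png',np.hstack([cv2.resize(t[175:315,385:520,::-1],(405,420),interpolation=cv2.INTER_CUBIC),cv2.resize(s[240:380,160:290,::-1],(390,420),interpolation=cv2.INTER_CUBIC)]))
E
```

```text
clock: 5.6
position: [526.4, -127.0, 103.0]
ee_rot: [2.974, -0.001, 1.834]
contact_force: [0.9, 0.3, -2.4]
grip_width: 18.6
t 5.6 TCPc [ 22.1   1.  103. ] lid [25.   1.1 85.6] hook [-60.3   1.2  71.3] rv [ 0.001 -0.167 -0.001] Fc [ 0.9  0.  -2.4] w 18.6
goal [ 526.6 -127.4   85. ] shift cm [ 0.03 -0.04 -1.8 ] turn [-0.001 -0.003  0.001]
```

View pics/c3.png

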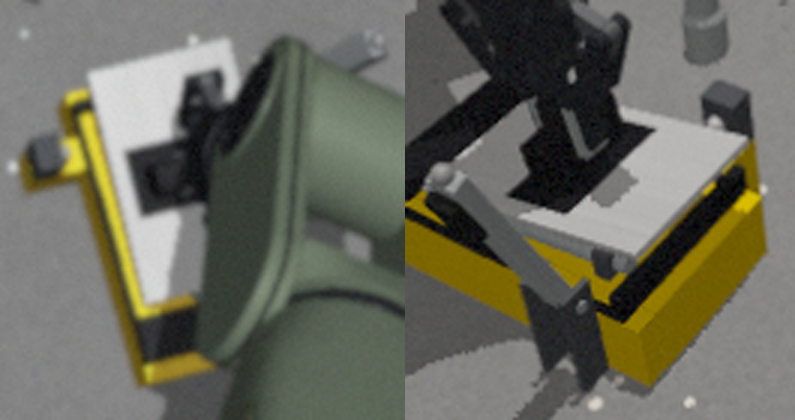

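The lid is over the caddy with its far end up. Lid corners show in the left crop at (88,77) and (147,305), so I'll check the lateral alignment.

```bash
python3 - <<'E'
from h import *
px=lambda L:np.array(L)/3+[385,175]-1/3
for u,z in(([88,77],105),([229,38],105),([147,305],77)):
    print(u,RC.inv().apply(onz('top',px([u]),z)-O).round(1))
for u,z in(([68,97],50),([222,58],50),([309,338],50)):
    print(u,RC.inv().apply(onz('top',px([u]),z)-O).round(1))
E
```

```text
[88, 77] [[105.8  53.1 105. ]]
[229, 38] [[108.1 -55.  105. ]]
[147, 305] [[-61.6  52.9  77. ]]
[68, 97] [[106.   59.7  50. ]]
[222, 58] [[105.9 -62.3  50. ]]
[309, 338] [[-113.8  -62.5   50. ]]
```

```bash
python3 -m handwheel '[[[0,0,0,-1,0,0,0],[0,0,0,-1.7,0,0,0],[0,0,0,-1.7,0,0,0],[0,0,0,-1.7,0,0,0]]]' 80;python3 -c "
from h import *
where(); goal(-74,54,.17)"
```

```text
clock: 6.1
position: [527.9, -127.4, 88.0]
ee_rot: [2.97, 0.001, 1.834]
contact_force: [-0.7, -0.2, -4.1]
grip_width: 18.1
t 6.1 TCPc [23.5  0.3 88. ] lid [26.5  0.3 70.7] hook [-58.8   0.3  56. ] rv [-0.001 -0.171 -0.   ] Fc [-0.7 -0.  -4.1] w 18.1
goal [ 513.1 -131.1   86. ] shift cm [-1.47 -0.37 -0.21] turn [0.001 0.002 0.001]
```

```bash
python3 -m handwheel '[[[0,-0.5,-0.13,-0.1,0,0,0],[0,-1,-0.27,-0.2,0,0,0],[0,-1.5,-0.4,-0.2,0,0,0],[0,-1.5,-0.4,-0.2,0,0,0],[0,-1.5,-0.4,-0.2,0,0,0]]]' 80;python3 -c "
from h import *
where()"
```

```text
clock: 6.6
position: [512.8, -131.5, 86.2]
ee_rot: [2.97, 0.001, 1.834]
contact_force: [0.7, 0.3, -2.5]
grip_width: 18.2
t 6.6 TCPc [ 7.9  0.2 86.2] lid [10.9  0.2 68.9] hook [-74.3   0.2  54.1] rv [-0.002 -0.172 -0.001] Fc [ 0.8  0.1 -2.5] w 18.2
```

Free so far. Now small pushes by feel.

```bash
python3 -m handwheel '[[[0,-0.3,-0.08,0,0,0,0],[0,-0.5,-0.13,0,0,0,0],[0,-0.5,-0.13,0,0,0,0],[0,-0.5,-0.13,0,0,0,0]]]' 80;python3 -c "
from h import *
where()"
python3 -m handwheel '[[[0,-0.2,-0.05,0,0,0,0],[0,-0.3,-0.08,0,0,0,0],[0,-0.3,-0.08,0,0,0,0],[0,-0.3,-0.08,0,0,0,0]]]' 80;python3 -c "
from h import *
where()"
```

```text
clock: 7.0
position: [508.6, -132.9, 86.6]
ee_rot: [2.968, 0.002, 1.834]
contact_force: [2.2, 0.6, -3.7]
grip_width: 18.4
t 7.0 TCPc [ 3.4 -0.  86.6] lid [ 6.4 -0.1 69.2] hook [-78.8   0.   54.3] rv [-0.002 -0.173 -0.001] Fc [ 2.3 -0.  -3.7] w 18.4
clock: 7.4
position: [506.0, -133.8, 86.7]
ee_rot: [2.968, 0.002, 1.833]
contact_force: [3.4, 2.1, -3.5]
grip_width: 18.5
t 7.4 TCPc [ 0.7 -0.1 86.7] lid [ 3.7 -0.2 69.4] hook [-81.5  -0.1  54.4] rv [-0.003 -0.174 -0.001] Fc [ 3.8  1.1 -3.5] w 18.5
```

```bash
python3 -m handwheel '[[[0,-0.2,-0.05,0,0,0,0],[0,-0.35,-0.09,0,0,0,0],[0,-0.35,-0.09,0,0,0,0],[0,-0.35,-0.09,0,0,0,0]]]' 80;python3 -c "
from h import *
where();goal(-86,52,.09);goal(-86,51,.0)"
```

```text
clock: 7.8
position: [503.2, -134.6, 87.0]
ee_rot: [2.966, 0.003, 1.833]
contact_force: [5.0, 3.5, -4.8]
grip_width: 18.4
t 7.8 TCPc [-2.3 -0.2 87. ] lid [ 0.8 -0.3 69.7] hook [-84.3  -0.2  54.6] rv [-0.003 -0.176 -0.002] Fc [ 5.7  2.  -4.8] w 18.4
goal [ 503.8 -133.6   77.3] shift cm [ 0.06  0.1  -0.97] turn [-0.02   0.084  0.002]
goal [ 505.6 -133.1   68.6] shift cm [ 0.24  0.15 -1.84] turn [-0.043  0.17   0.002]
```

```bash
python3 -m handwheel '[[[0,0.02,0.05,-0.5,-0.01,0.042,0],[0,0.06,0.1,-0.97,-0.02,0.084,0.002],[0,0.12,0.12,-1.3,-0.03,0.12,0.002],[0,0.12,0.12,-1.3,-0.03,0.12,0.002],[0,0.12,0.12,-1.3,-0.03,0.12,0.002]]]' 80;python3 -c "
from h import *
where();goal(-86,50,.0)"
```

```text
clock: 8.3
position: [506.3, -133.7, 74.7]
ee_rot: [3.086, 0.003, 1.835]
contact_force: [5.3, 0.1, -0.8]
grip_width: 18.2
t 8.3 TCPc [ 1.  -0.2 74.7] lid [ 1.9 -0.2 57.2] hook [-84.4  -0.3  52.4] rv [-0.003 -0.055  0.   ] Fc [ 5.1 -1.3 -0.8] w 18.2
goal [ 505.6 -133.1   67.6] shift cm [-0.07  0.06 -0.71] turn [-0.012  0.054 -0.   ]
```

```bash
python3 -m handwheel '[[[0,-0.1,0.03,-0.3,-0.006,0.027,0],[0,-0.1,0.06,-0.6,-0.012,0.054,0],[0,-0.1,0.06,-0.75,-0.012,0.054,0],[0,-0.1,0.06,-0.75,-0.012,0.054,0],[0,-0.1,0.06,-0.75,-0.012,0.054,0]]]' 80;python3 -c "
from h import *
where();goal(-86,50,.0)"
```

```text
clock: 8.8
position: [507.3, -133.6, 68.0]
ee_rot: [3.138, 0.002, 1.835]
contact_force: [6.8, 1.3, -1.4]
grip_width: 18.3
t 8.8 TCPc [ 2.  -0.3 68. ] lid [ 2.  -0.4 50.4] hook [-84.5  -0.4  50. ] rv [-0.002 -0.004  0.   ] Fc [ 6.9 -0.5 -1.4] w 18.3
goal [ 505.6 -133.1   67.6] shift cm [-0.17  0.05 -0.04] turn [ 0.001  0.004 -0.   ]
```

```bash
python3 -m handwheel '[[[0,0,0,-0.1,0,0,0],[0,0,0,-0.1,0,0,0],[0.3,0,0,-0.1,0,0,0],[0.5,0,0,0,0,0,0],[0.6,0,0,0,0,0,0],[0.7,0,0,0,0,0,0],[0.7,0,0,3,0,0,0],[0.7,0,0,6,0,0,0]]]';python3 -c "
from h import *
where()"
```

```text
clock: 9.6
position: [506.2, -133.5, 127.7]
ee_rot: [3.141, 0.001, 1.835]
contact_force: [0.8, 0.6, 0.8]
grip_width: 60.0
t 9.6 TCPc [9.000e-01 1.000e-01 1.277e+02] lid [9.000e-01 1.000e-01 1.101e+02] hook [-8.56e+01  1.00e-01  1.10e+02] rv [-0.001 -0.001  0.   ] Fc [0.9 0.3 0.8] w 60.0
```

The lid read flat at z 50.4 before release. Next, the shut fingers go round to the outside (-y) of the keeper.

```bash
python3 -m handwheel '[[[0.7,0,0,5,0,0,0],[0.3,0,0,10,0,0,0],[0,2,-3,13,0,0,0],[0,5,-7,13,0,0,0],[0,8,-12,13,0,0,0],[0,10.9,-16.8,13,0,0,0],[0,10.9,-16.8,13,0,0,0],[0,10.9,-16.8,13,0,0,0]]]';python3 - <<'E'
from h import *
where()
t=snap('top','t4');s=snap('scene','s4')
cv2.imwrite('pics/c4.png',np.hstack([cv2.resize(t[175:315,385:520,::-1],(405,420),interpolation=cv2.INTER_CUBIC),cv2.resize(s[240:380,140:270,::-1],(390,420),interpolation=cv2.INTER_CUBIC)]))
E
```

```text
clock: 10.4
position: [615.4, -303.7, 255.8]
ee_rot: [-3.14, -0.0, 1.833]
contact_force: [-0.1, 0.4, -0.8]
grip_width: 0.2
t 10.4 TCPc [  61.9 -192.8  255.8] lid [  61.9 -192.8  238.2] hook [ -24.6 -192.6  238.3] rv [ 0.     0.001 -0.002] Fc [-0.   0.4 -0.8] w 0.2
```

View pics/c4.png

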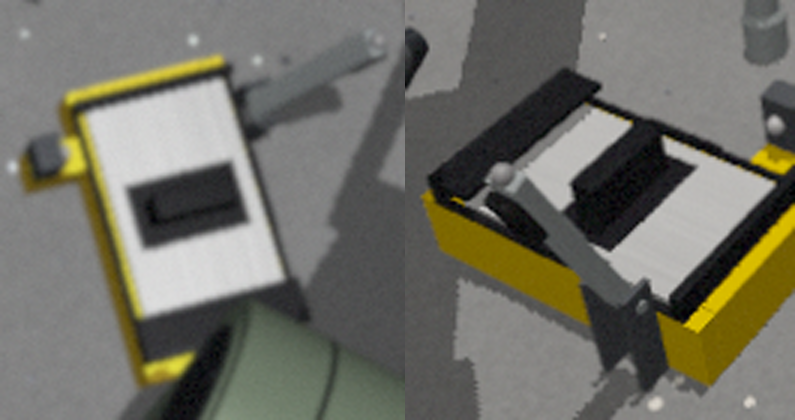

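The lid lies flat behind the stop wall. Next I lower outside the keeper and push it upright.

```bash
python3 -m handwheel '[[[0,0,0,-4,0,0,0],[0,0,0,-8.5,0,0,0],[0,-0.5,2,-9,0,0,0],[0,-1.3,5,-9,0,0,0],[0,-1.8,7,-9,0,0,0],[0,-2.35,9,-9,0,0,0],[0,-2.9,11,-9,0,0,0],[0,-2.9,11,-9,0,0,0]]]';python3 -c "
from h import *
where()"
```

```text
clock: 11.3
position: [584.3, -187.9, 167.7]
ee_rot: [-3.141, -0.002, 1.838]
contact_force: [-0.6, -0.2, -0.5]
grip_width: 0.1
t 11.3 TCPc [ 62.1 -72.8 167.7] lid [ 62.1 -72.8 150.1] hook [-24.4 -73.  150.2] rv [0.002 0.001 0.003] Fc [-0.7 -0.  -0.5] w 0.1
```

```bash
python3 -m handwheel '[[[0,-0.45,1.7,0.5,0,0,0],[0,-0.9,3.3,0,0,0,0],[0,-1.3,4.8,-0.8,0,0,0],[0,-1.7,6.2,-1.8,0,0,0],[0,-2.02,7.5,-2.9,0,0,0],[0,-2.3,8.4,-4,0,0,0],[0,-2.5,9.2,-5.2,0,0,0],[0,-2.5,9.2,-5.2,0,0,0]]]';python3 -c "
from h import *
where()"
```

```text
clock: 12.1
position: [557.2, -94.4, 113.3]
ee_rot: [-3.136, -0.005, 1.839]
contact_force: [0.9, -0.4, 0.5]
grip_width: 0.2
t 12.1 TCPc [ 60.4  24.5 113.3] lid [60.3 24.6 95.7] hook [-26.2  24.2  96.2] rv [0.005 0.006 0.004] Fc [ 0.7 -0.6  0.5] w 0.2
```

```bash
python3 -m handwheel '[[[0,-0.1,0.7,-0.8,0,0,0],[0,-0.2,1.34,-1.7,0,0,0],[0,-0.2,1.6,-2.2,0,0,0],[0,-0.2,1.6,-2.6,0,0,0],[0,-0.2,1.6,-2.6,0,0,0]]]';python3 -c "
from h import *
where()"
python3 -m handwheel '[[[0,0,0,-0.3,0,0,0],[0,0,0,-0.5,0,0,0],[0,0,0,-0.7,0,0,0],[0,0,0,-0.9,0,0,0],[0,0,0,-0.9,0,0,0]]]';python3 -c "
from h import *
where()"
```

```text
clock: 12.6
position: [554.9, -78.1, 87.3]
ee_rot: [-3.135, -0.005, 1.839]
contact_force: [0.4, -0.7, 0.2]
grip_width: -0.3
t 12.6 TCPc [62.5 40.8 87.3] lid [62.4 40.9 69.7] hook [-24.1  40.5  70.2] rv [0.005 0.006 0.004] Fc [ 0.2 -0.8  0.2] w -0.3
clock: 13.1
position: [555.0, -78.2, 79.0]
ee_rot: [-3.136, -0.005, 1.839]
contact_force: [-1.9, 0.9, 7.6]
grip_width: -0.1
t 13.1 TCPc [62.5 40.7 79. ] lid [62.4 40.8 61.4] hook [-24.1  40.5  61.9] rv [0.005 0.006 0.004] Fc [-1.6  1.4  7.6] w -0.1
```

```bash
for i in 1 2; do python3 -m handwheel '[[[0,0,0,-0.15,0,0,0],[0,0,0,-0.3,0,0,0],[0,0,0,-0.3,0,0,0]]]';done;python3 -c "
from h import *
where()"
```

```text
clock: 13.4
position: [555.1, -78.1, 78.6]
ee_rot: [-3.137, -0.005, 1.839]
contact_force: [-7.0, 1.9, 19.7]
grip_width: 0.1
clock: 13.7
position: [555.1, -78.1, 78.6]
ee_rot: [-3.138, -0.004, 1.839]
contact_force: [-6.9, 0.7, 21.1]
grip_width: -0.1
t 13.7 TCPc [62.6 40.8 78.6] lid [62.5 40.8 61. ] hook [-24.   40.5  61.3] rv [0.004 0.004 0.004] Fc [-6.4  2.5 21.1] w -0.1
```

Solid stop at z 78.6, against 79 expected when shut, so it has snapped. I'll lift off and look.

```bash
python3 -m handwheel '[[[0,0,0,2,0,0,0],[0,0,0,6,0,0,0],[0,0,-3,11,0,0,0],[0,0,-8,16,0,0,0],[0,0,-13,18,0,0,0],[0,0,-18,18,0,0,0],[0,0,-23,18,0,0,0],[0,0,-26,18,0,0,0]]]';python3 - <<'E'
from h import *
where()
t=snap('top','t5');s=snap('scene','s5')
cv2.imwrite('pics/c5.png',np.hstack([cv2.resize(t[175:315,385:520,::-1],(405,420),interpolation=cv2.INTER_CUBIC),cv2.resize(s[240:380,150:290,::-1],(390,390),interpolation=cv2.INTER_CUBIC)[:,:390] if 0 else cv2.resize(s[250:370,150:290,::-1],(390,420),interpolation=cv2.INTER_CUBIC)]))
E
```

```text
clock: 14.5
position: [554.9, -332.3, 258.8]
ee_rot: [-3.138, -0.004, 1.839]
contact_force: [1.0, -0.3, 0.0]
grip_width: 0.2
t 14.5 TCPc [  -3.9 -204.6  258.8] lid [  -4.  -204.5  241.2] hook [ -90.5 -204.9  241.5] rv [0.004 0.003 0.004] Fc [ 0.9 -0.5  0. ] w 0.2
```

View pics/c5.png

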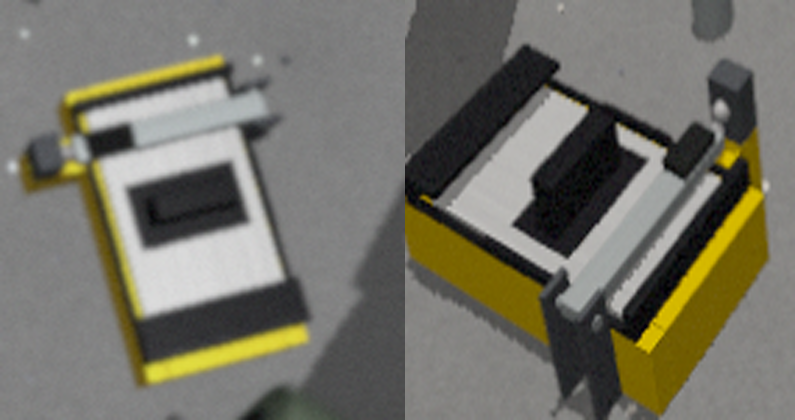

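The bar lies level across the lid with its nose under the ball, and the lid is flat. A quick check that the bystanders haven't moved, then hand in.

```bash
python3 - <<'E'
from h import *
a=cv2.imread('pics/top0.png',0);b=cv2.imread('pics/t5.png',0)
for n,(y0,y1,x0,x1) in dict(spanner=(210,305,165,195),bolt=(125,180,385,418),tin=(108,150,450,488),socket=(280,305,348,372)).items():
    r=cv2.matchTemplate(b[y0-15:y1+15,x0-15:x1+15],a[y0:y1,x0:x1],cv2.TM_CCOEFF_NORMED); m=cv2.minMaxLoc(r); print(n,m[1],np.array(m[3])-15)
print(env.job_done())
E
```

```text
spanner 0.9965571761131287 [0 0]
bolt 0.9888234734535217 [0 0]
tin 0.9984869360923767 [0 0]
socket 0.9970709085464478 [0 0]
the job is handed in; nothing more can be done
None
```

The caddy is closed and the job is handed in, at about 14.6 s on the robot's clock. I hooked the aluminium lid under the lip and pushed it in by feel. The buffer touched at about 2 N, and I pressed it about 6 mm in at 5.7 N. I then laid the lid flat behind the stop wall, let go, swung the keeper over and pressed it down.

Last checks:
- **Lid:** it read level at caddy z about 50 mm just before I let go, and both later pictures show it flat behind the stop wall.
- **Keeper:** the pad stopped solid at z 78.6 mm (79 expected when shut) with about 20 N on it. The picture shows the bar level with its nose under the ball. I did not see a separate force drop as it snapped, only the 7.6 N reading at z 79.
- **Bystanders:** the spanner, spare bolt, tin and socket show no shift in the top picture.
- **Robot:** it was clear of everything, with about 1 N or less on the wrist.
- **Bolt:** it was in the caddy when I closed it, but the lid now hides it, so I could not look again.
- **Disagreement:** the top and scene cameras differed by 2–4 mm on the caddy's position. I settled the lid's depth by force instead.

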